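# Hold a weld-on lug bracket home in the corner of the tacking jig

### The arm

A 6-joint arm with a two-finger parallel gripper is mounted at the origin on a cart in front of the work surface, level with it; the furniture and walls round the work are solid. World frame = base frame: x ahead of the robot, y to its left, z up, the work surface at z = 0. Lengths are in m, angles in rad, forces in N, time in s.
With the tool pointing down it reaches from about 0.375 to 0.975 m from the base axis. Payload 3.8 kg.
Tool frame: the origin (TCP) lies on the mounting face of the last link; the fingertips stand 173 mm ahead of it and the grasp point (between the pads) lies 155 mm ahead of it (bot.hold_point_z is the distance from the TCP to the grasp point, in m); z points along the fingers, y is the line along which they close (so a half turn about z gives the same grasp; the last joint's range is limited). The gripper opens to 85 mm and grips with 20 to 120 N. Pads are 22 mm wide; open, the fingers measure 114 mm over their backs; the gripper's body (76 mm by 85 mm) begins 54 mm behind the grasp point. The pads swing forward as they close: fully open they stand 13 mm farther back than shut.
Start: joints at [-1.189, 0.264, 1.604, -0, 1.274, -0.037], TCP at [0.274, -0.617, 0.405] pointing down, gripper open.
Joint ranges: [-2.63, 2.63], [-0.94, 2.18], [0.31, 2.57], [-1.31, 4.45], [0, 2.66], [-2.55, 2.55]. Speed limits (rad/s): [2.57, 2.57, 3.14, 3.14, 3.14, 3.14].

### API

Orientations are given as a rotation vector (axis times angle).
In Python, from workcell import bot, optics gives the robot as it stands.
- The arm moves only by the shell command python3 -m jog 'ROWS' [OPENING] [FORCE]. ROWS is JSON, a list of rows, each an object of numbers: "dx", "dy", "dz": the shift along the tool's x, y, z in mm; "ax", "ay", "az": the turn, a rotation vector about the tool's x, y, z in degrees. A call has 1 to 20 rows; each row shifts and turns the commanded pose from where the row before left it, along the tool's axes as they then stand; what a row does not reach is not made up. A row lasts 1/12 s, in which the tool goes at most 41.7 mm and 7.16 degrees, less where a joint would pass 70% of its speed; a pose out of reach is approached as far as the arm can. A call with a gripper value outside its range is refused whole. OPENING is the opening, from 0 (shut) to 1 (fully open), set as the call begins (- or left out, the last holds). The fingers move at their own pace and stop on an object; FORCE is the grip in N (left out, the last holds). Time passes only in rows, so rows that do not move let the fingers close. It gives the time, the measured TCP pose, the force, the opening and the grip force at its end, in the units of the state.
- bot.read_state(): the state, without advancing time (a new reading comes with each control period).
- optics.read_camera(name): name is "scene" or "top" or "wrist"; returns a dict with "img" (400x640x3 uint8, red, green, blue), "vertical_fov" (degrees; the focal length in pixels is half the picture's height over the tangent of half this angle, whatever the lens; pixels are square), "cx", "cy" (the principal point, pixels), "R" (3x3) and "t" (3): a world point X has camera coordinates R X + t; the wrist camera has in their place "tool_from_camera" (4x4, takes a point from camera to tool coordinates, whose origin is the TCP and whose axes are the flange's). Camera axes: x right, y down, z forward; pixel columns grow to the right and rows downward; lengths in m; the calibration is good to about 2 mm. A picture is of the moment at which its call begins: read the wrist's pose just before it. There is no depth.
- bot.finish_job(): hands the job in; it is judged then, once.
The state is a dict: "time": time; "q": joint angles; "joint_vel": joint speeds; "joint_torque": joint torques, N m; "tool_pos": TCP position; "tcp_rot": TCP orientation; "wrist_force": force on the tool from outside, world axes, zero at the start; "torque": the same for the moment, N m; "width": opening from 0.0 (shut) to 1.0 (fully open); "grip_force": force on a finger pad.
Only numpy, scipy, OpenCV 4.12 (cv2) and the standard library are available. Lean on these libraries where they do the work, as an engineer would, in place of code of your own. Each camera call takes 0.05 s, during which the arm holds its last target. There are 200 camera calls.

### The job

Pick up the steel lug bracket and turn it so that its cut-off corner points to the yellow pin in the corner of the jig, then lay its foot flat on the jig plate and push it gently into the corner until its two straight edges bear flat against both fences at once. Finish while still gripping the lug and pressing the bracket against both fences, ready for tacking: do not let go. Leave the magnet, the ceramic nozzle and the pliers where they are.

Things in the scene. Friction and masses are not known exactly. Their poses are not given: they have to be found in the camera images.
- bracket: loose steel lug bracket, 0.4 to 0.65 kg: flat foot 76 x 64 x 10 mm with an upright lug on it. Origin under the middle of the lug, on the foot's underside; z up. Foot from x = -32 to +44, y = -26 to +38 mm, its +x +y corner cut off at 45 degrees (24 mm each way), the others square. +x edge goes to fence_far, +y edge to fence_left. Starts foot down, yaw -2.4 to -0.5 rad
- lug (a point): where to grip the bracket: middle of its lug, 36 mm above the foot's underside, axes as the bracket's. The lug is a plate 44 mm wide along x and 10 mm thick along y, rounded at the top (60 mm up), with a 16 mm eye; from 14 to 46 mm up its faces are flat. Grip from above, fingers closing along y
- cut_corner (a point): the middle of the bracket's 45 degree cut, at the underside of the foot: bracket x = +32, y = +26 mm. Axes as the bracket's
- jig: the tacking jig, fixed and rigid: a dark steel plate 250 x 200 mm (x, y), 12 mm thick, with 16 mm holes, carrying two aluminium fences 20 mm high (screw heads to 25) in a right-angled corner and a yellow pin. Origin at the centre of its underside, on the bench; z up. x runs away from the robot to fence_far, y left to fence_left; yaw within 0.3 rad. The foot slides on it with friction 0.2 to 0.3
- fence_far: the far fence, a bar 18 mm thick along the jig's y; its origin is the jig's origin raised to the plate's top. Its face towards the robot is the plane x = +41 mm of the jig and runs from y = -90 to +50 mm
- fence_left: the left fence, a bar 18 mm thick along the jig's x; its origin is the jig's origin raised to the plate's top. Its face towards the right is the plane y = +66 mm of the jig and runs from x = -115 to +25 mm
- pin (a point): the foot, at the plate's top, of the yellow pin, 12 mm thick and 26 mm high, that stands in the corner between the fences at jig x = +35, y = +60 mm (it touches the planes of both fence faces). Only the bracket's cut-off corner clears it, by 2.5 mm; a square corner is held off the fences. Axes as the jig's
- seat (a point): where the bracket's origin lies when it is fully home, flat on the plate against both fences: jig x = -3, y = +28, z = 12 mm, with the bracket's x and y along the jig's x and y. Axes as the jig's
- magnet: bystander: red welding magnet, 74 x 100 x 16 mm, lying flat on the bench; origin at the centre of its underside
- nozzle: bystander: small pinkish ceramic welding nozzle, 20 mm thick and 44 mm high, standing on its end; origin at the centre of its underside
- pliers: bystander: blue-handled pliers, 69 x 156 x 11 mm, lying flat; origin at the centre of the underside
Mind the look-alikes: they are no part of the job. Of the things like the bracket, leave any that is blue, purple or red; of the rest the larger one is meant.

How it is judged:
On the way:
1. the bracket is picked up off the bench (height (world z) of bracket above 0.018 m and contact force between the fingers and bracket above 1 N), for 0.1 s.
At the end, for the whole second after the job is handed in: Bracket flat on the plate (2 mm, 0.03 rad), cut corner at the pin, square to the fences (0.03 rad), origin within 3 mm of the seat, at rest, pressed with over 1.5 N on each fence while the fingers grip it (over 3 N) (contact force between bracket and fence_far above 1.5 N and contact force between bracket and fence_left above 1.5 N and contact force between the fingers and bracket above 3 N and angle between the x axis of bracket and the x axis of jig, either way round below 0.03 rad and angle between bracket's own z axis and vertical below 0.03 rad and horizontal distance between bracket and seat below 0.003 m and horizontal distance between cut_corner and pin below 0.012 m and z of bracket in the frame of jig between 0.01 and 0.014 m and linear speed of bracket below 0.01 m/s); the arm keeps its last pose, push and grip.
It fails at once if the bracket is rammed against a fence (over 60 N) (contact force between bracket and fence_far above 60 N or contact force between bracket and fence_left above 60 N).
It fails at once if the red welding magnet disturbed (moved over 15 mm) (distance of magnet from where it was at the start of the episode above 0.015 m).
It fails at once if the ceramic nozzle disturbed (moved over 15 mm) (distance of nozzle from where it was at the start of the episode above 0.015 m).
It fails at once if the blue pliers disturbed (moved over 15 mm) (distance of pliers from where it was at the start of the episode above 0.015 m).
It also fails if it takes over 69 s, if anything falls off the work surface, if the arm or the gripper's body presses on something with over 40 N, if the wrist force passes 120 N, or if a joint passes its speed limit or range.

## Working session

There is one attempt and no reset: what is moved stays moved. The work goes in short steps, Python scripts to look and compute and a shell command to move; the robot and the scene stay as the last step left them, time stands still between calls to the robot, and variables do not carry over. Pictures are saved under pics/ and viewed, at most 10 in all, crops included, and the job is handed in when it is done.

```bash
mkdir -p pics; ls
cat > h.py <<'E'
import numpy as np, cv2
from workcell import bot, optics
from scipy.spatial.transform import Rotation as R
def snap(n,f):
    s=bot.read_state(); c=optics.read_camera(n)
    cv2.imwrite('pics/'+f+'.png',c['img'][:,:,::-1])
    fl=200/np.tan(np.radians(c['vertical_fov'])/2)
    if 'R' in c: Rc,t=np.array(c['R']),np.array(c['t'])
    else:
        T=np.eye(4);T[:3,:3]=R.from_rotvec(s['tcp_rot']).as_matrix();T[:3,3]=s['tool_pos']
        M=np.linalg.inv(T@np.array(c['tool_from_camera'])); Rc,t=M[:3,:3],M[:3,3]
    np.savez('pics/'+f+'.npz',R=Rc,t=t,f=fl,cx=c['cx'],cy=c['cy'])
def ray(f,u,v):
    d=np.load('pics/'+f+'.npz'); r=d['R'].T@np.array([(u-d['cx'])/d['f'],(v-d['cy'])/d['f'],1]); return -d['R'].T@d['t'],r
def onz(f,u,v,z):
    o,r=ray(f,u,v); return o+r*(z-o[2])/r[2]
def proj(f,X):
    d=np.load('pics/'+f+'.npz'); p=d['R']@np.array(X)+d['t']; return np.array([d['cx']+d['f']*p[0]/p[2],d['cy']+d['f']*p[1]/p[2]])
def tri(*fuv):
    A=np.zeros((3,3));b=np.zeros(3)
    for f,u,v in fuv:
        o,r=ray(f,u,v); r=r/np.linalg.norm(r);P=np.eye(3)-np.outer(r,r);A+=P;b+=P@o
    X=np.linalg.solve(A,b); return X,[np.linalg.norm(proj(f,X)-[u,v]) for f,u,v in fuv]
E
python3 - <<'E'
from h import *
for n in ('top','scene','wrist'): snap(n,n+'0')
print({k:np.round(v,3) for k,v in bot.read_state().items()})
c=optics.read_camera('wrist');print({k:v for k,v in c.items() if k!='img'})
a=cv2.imread('pics/top0.png')
E
```

```text
pics
{'time': np.float64(0.15), 'q': array([-1.189,  0.265,  1.605,  0.   ,  1.274, -0.037]), 'joint_vel': array([-0.001, -0.002, -0.003, -0.001,  0.001, -0.   ]), 'joint_torque': array([ 0.0000e+00, -5.1590e+01, -3.6796e+01, -0.0000e+00,  8.0000e-03,
        0.0000e+00]), 'tool_pos': array([ 0.274, -0.616,  0.404]), 'tcp_rot': array([-3.071, -0.653,  0.   ]), 'wrist_force': array([ 0.845, -0.248, -0.873]), 'torque': array([ 0.024, -0.011, -0.057]), 'grip_force': np.float64(0.0), 'width': np.float64(0.998)}
{'vertical_fov': 71.94114545851372, 'cx': 320.40883643847985, 'cy': 200.0072086490908, 'tool_from_camera': array([[-5.17869605e-04, -9.47939164e-01, -3.18451054e-01,
         8.07226539e-02],
       [ 9.99999581e-01, -7.31250645e-04,  5.50513916e-04,
        -1.20746966e-03],
       [-7.54721240e-04, -3.18450635e-01,  9.47939145e-01,
         3.04577209e-02],
       [ 0.00000000e+00,  0.00000000e+00,  0.00000000e+00,
         1.00000000e+00]])}
```

View pics/top0.png

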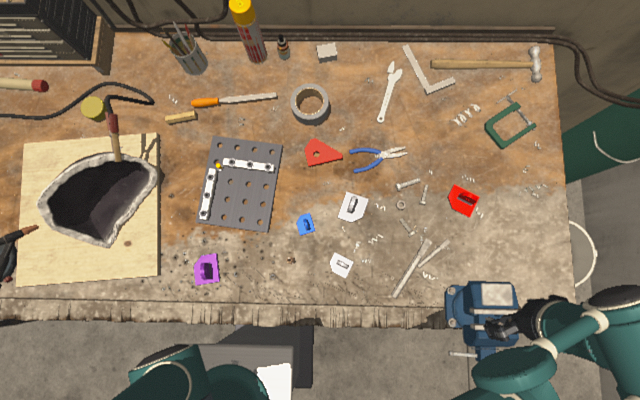

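View pics/scene0.png

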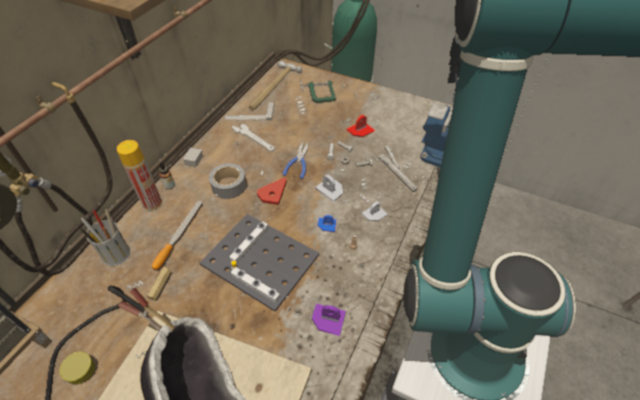

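The top view shows the white bracket at about (352,206), a smaller look-alike at (341,265), the jig around (240,185) with the yellow pin at (218,165), the magnet at (322,153) and the pliers at (378,157). The nozzle is probably the dot at (292,258).

Run:
```python
from h import *
for n,u,v,z in (('br',352,206,.01),('lug',352,202,.05),('pin',218,165,.03),('jig',240,185,.012),('small',341,265,.01),('noz',292,258,.03),('mag',322,153,.01),('pl',378,157,.01)): print(n,onz('top0',u,v,z).round(3))
a=cv2.imread('pics/top0.png')[125:285,190:410]
cv2.imwrite('pics/c1.png',cv2.resize(a,None,fx=3.6,fy=3.6,interpolation=cv2.INTER_CUBIC))
s=bot.read_state();M=R.from_rotvec(s['tcp_rot']).as_matrix();print(M.round(3))
```

```text
br [ 0.525 -0.311  0.01 ]
lug [ 0.529 -0.309  0.05 ]
pin [0.629 0.058 0.03 ]
jig [ 0.578 -0.002  0.012]
small [ 0.365 -0.283  0.01 ]
noz [ 0.381 -0.154  0.03 ]
mag [ 0.673 -0.226  0.01 ]
pl [ 0.664 -0.383  0.01 ]
[[ 0.914  0.407 -0.001]
 [ 0.407 -0.914  0.001]
 [ 0.    -0.001 -1.   ]]
```

View pics/c1.png

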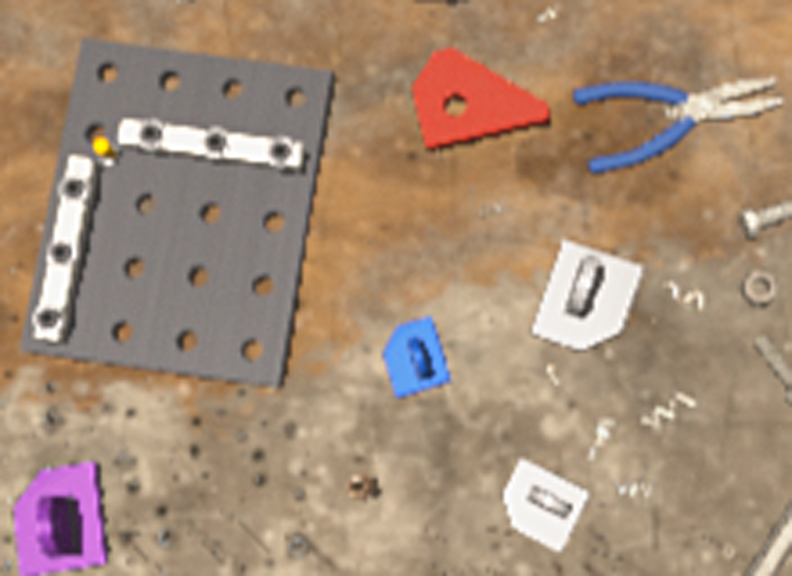

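```bash
python3 -m jog '[{"dx":20,"dy":-10},{"dx":30,"dy":-15},{"dx":30,"dy":-15},{"dx":30,"dy":-15},{"dx":30,"dy":-15},{"dx":30,"dy":-15},{"dx":30,"dy":-15},{"dx":30,"dy":-15},{"dx":30,"dy":-15},{"dx":30,"dy":-15},{"dx":30,"dy":-15},{"dx":30,"dy":-15},{},{},{}]'
python3 - <<'E'
from h import *
snap('wrist','w1')
a=cv2.imread('pics/w1.png');cv2.imwrite('pics/w1b.png',cv2.resize(a[0:400,60:580],(780,600)))
print(bot.read_state()['tool_pos'])
E
```

```text
[ 0.27442657 -0.61652083  0.40401686]invalid input
```

View pics/w1b.png

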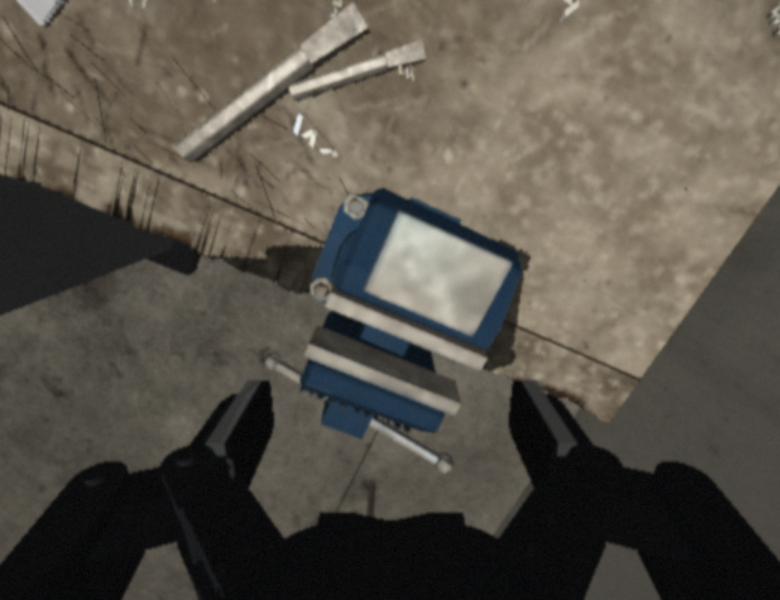

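The move was refused because empty rows aren't allowed. The wrist view still shows the vise, with the fingers at the bottom of the frame.

```bash
python3 -m jog '[{"dx":20,"dy":-10},{"dx":30,"dy":-15},{"dx":30,"dy":-15},{"dx":30,"dy":-15},{"dx":30,"dy":-15},{"dx":30,"dy":-15},{"dx":30,"dy":-15},{"dx":30,"dy":-15},{"dx":30,"dy":-15},{"dx":30,"dy":-15},{"dx":30,"dy":-15},{"dx":0},{"dx":0},{"dx":0}]'
cat > look.sh <<'E'
python3 - <<'E'
from h import *
E
E
python3 - <<'E'
from h import *
snap('wrist','w1')
a=cv2.imread('pics/w1.png');cv2.imwrite('pics/w1c.png',cv2.resize(a[0:400,60:580],(780,600)))
print(bot.read_state()['tool_pos'])
E
```

```text
[ 0.27445428 -0.61656627  0.40419854]invalid input
```

View pics/w1c.png

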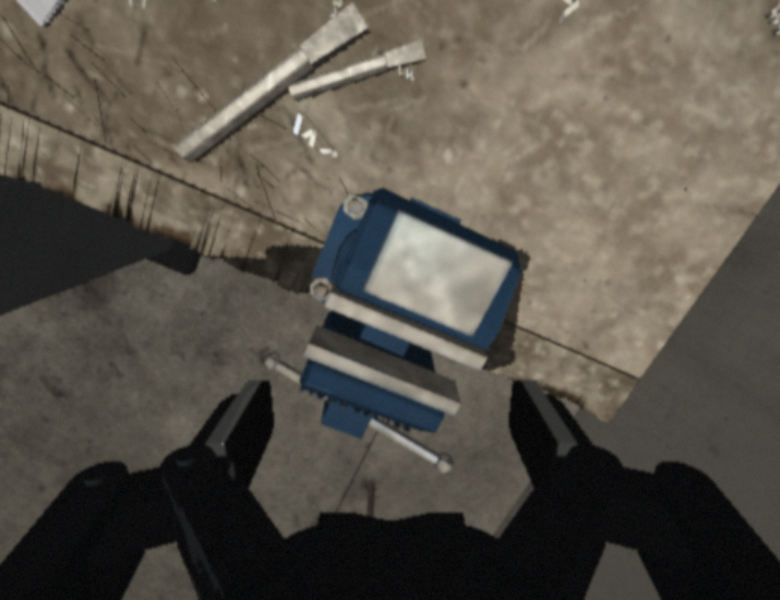

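The picture is unchanged because that call was refused too. I'll test the row format before taking more pictures.

```bash
python3 -m jog '[{"dx":20,"dy":-10,"dz":0,"ax":0,"ay":0,"az":0}]'; python3 -m jog '[{"dx":20,"dy":-10}]' -; python3 -m jog '[{"dx":20,"dy":-10}]' 1 40;  python3 -m jog --help | head -20
```

```text
time: 0.38
tool_pos: [0.2869, -0.6012, 0.4044]
tcp_rot: [3.073, 0.649, -0.003]
wrist_force: [0.4, 0.6, 0.5]
width: 1.003
grip_force: 0.0invalid input
invalid input
invalid input: not JSON, or not a number
```

Each row needs all six keys.

```bash
python3 -m jog '[{"dx":30,"dy":-15,"dz":0,"ax":0,"ay":0,"az":0},{"dx":30,"dy":-15,"dz":0,"ax":0,"ay":0,"az":0},{"dx":30,"dy":-15,"dz":0,"ax":0,"ay":0,"az":0},{"dx":30,"dy":-15,"dz":0,"ax":0,"ay":0,"az":0},{"dx":30,"dy":-15,"dz":0,"ax":0,"ay":0,"az":0},{"dx":30,"dy":-15,"dz":0,"ax":0,"ay":0,"az":0},{"dx":30,"dy":-15,"dz":0,"ax":0,"ay":0,"az":0},{"dx":30,"dy":-15,"dz":0,"ax":0,"ay":0,"az":0},{"dx":30,"dy":-15,"dz":0,"ax":0,"ay":0,"az":0},{"dx":0,"dy":0,"dz":0,"ax":0,"ay":0,"az":0},{"dx":0,"dy":0,"dz":0,"ax":0,"ay":0,"az":0},{"dx":0,"dy":0,"dz":0,"ax":0,"ay":0,"az":0}]'
python3 - <<'E'
from h import *
snap('wrist','w2')
a=cv2.imread('pics/w2.png');cv2.imwrite('pics/w2c.png',cv2.resize(a[0:400,60:580],(780,600)))
E
```

```text
time: 1.38
tool_pos: [0.4805, -0.3662, 0.4047]
tcp_rot: [3.072, 0.654, -0.001]
wrist_force: [0.1, 0.1, 0.0]
width: 1.003
grip_force: 0.0
```

View pics/w2c.png

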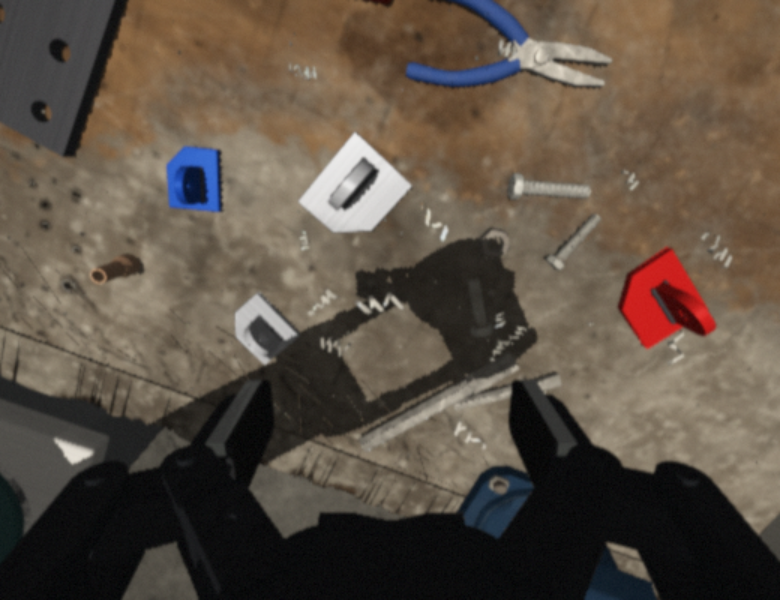

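The wrist view (780×600 crop) shows the bracket foot with square corners at the top (355,132), right (412,185) and left (300,203). The cut is at the bottom, from (337,230) to (373,230), and the lug runs along the long edge. So bracket +x points down-left in this picture, a yaw of about 2.9. The nozzle lies near (118,268).

```bash
cat > br.py <<'E'
from h import *
from scipy.optimize import least_squares
def poly(f,u0,v0,rad,thr=170):
    a=cv2.imread(f'pics/{f}.png').astype(int); m=((a.min(2)>thr)).astype(np.uint8)
    k=np.zeros_like(m); cv2.circle(k,(u0,v0),rad,1,-1); m*=k
    m=cv2.morphologyEx(m,cv2.MORPH_OPEN,np.ones((3,3),np.uint8))
    c=max(cv2.findContours(m,cv2.RETR_EXTERNAL,cv2.CHAIN_APPROX_NONE)[0],key=cv2.contourArea)
    return c[:,0].astype(float),cv2.convexHull(c),cv2.approxPolyDP(cv2.convexHull(c),2.5,True)[:,0]
E
python3 - <<'E'
from br import *
for f,u,v,r in (('w2',60+236,122,50),('top0',352,206,24)):
    for t in (130,150,170,190):
        c,h,p=poly(f,u,v,r,t); print(f,t,cv2.contourArea(h),p.tolist())
    for q in p: print(onz(f,*q,.01).round(4))
E
```

```text
w2 130 2898.5 [[298, 89], [333, 125], [307, 153], [281, 154], [259, 132]]
w2 150 2823.5 [[297, 89], [332, 125], [306, 153], [282, 154], [260, 136], [260, 132]]
w2 170 2763.5 [[297, 89], [332, 125], [307, 152], [281, 153], [260, 132]]
w2 190 2668.5 [[298, 90], [331, 125], [306, 152], [282, 153], [261, 132], [292, 93]]
[ 0.561  -0.2992  0.01  ]
[ 0.5397 -0.3537  0.01  ]
[ 0.4951 -0.338   0.01  ]
[ 0.481  -0.3096  0.01  ]
[ 0.4952 -0.275   0.01  ]
[ 0.5548 -0.2938  0.01  ]
top0 130 907.0 [[368, 198], [361, 217], [339, 224], [332, 219], [329, 203], [346, 192]]
top0 150 606.5 [[346, 192], [367, 198], [362, 216], [353, 221], [338, 217]]
top0 170 589.5 [[346, 192], [367, 199], [362, 216], [352, 221], [338, 217]]
top0 190 579.0 [[346, 192], [367, 199], [361, 217], [352, 221], [338, 217]]
[ 0.5632 -0.2946  0.01  ]
[ 0.5446 -0.3521  0.01  ]
[ 0.4947 -0.3359  0.01  ]
[ 0.4834 -0.3116  0.01  ]
[ 0.4937 -0.2735  0.01  ]
```

Run:
```python
from br import *
m=np.array([[-32,-26],[-32,38],[20,38],[44,14],[44,-26]])/1e3
w=np.array([[297.3,89],[332,125],[306.7,152.5],[281.3,153.5],[260,132]]); t=np.array([[346,192],[367.3,198.7],[362,216.5],[352,221],[338,217]])
for a,b in zip(w,t):
    X,e=tri(('w2',*a),('top0',*b)); print(X.round(4),np.round(e,2))
def P(p):
    c,s=np.cos(p[2]),np.sin(p[2]); return np.c_[m@np.array([[c,s],[-s,c]])+p[:2],np.full(5,p[3])]
for use in ('w','t','wt'):
    def res(p):
        X=P(p);r=[]
        if 'w' in use: r+=[proj('w2',x)-q for x,q in zip(X,w)]
        if 't' in use: r+=[(proj('top0',x)-q) for x,q in zip(X,t)]
        return np.array(r).ravel() if len(use)>1 else np.r_[np.array(r).ravel(),(p[3]-.01)*1e4]
    o=least_squares(res,[.53,-.31,2.9,.01]);print(use,o.x.round(4),np.sqrt((res(o.x)**2).mean()).round(2))
s=bot.read_state();M=R.from_rotvec(s['tcp_rot']).as_matrix();p=o.x
g=np.array([p[0],p[1],.036]);print('shift tool mm',(M.T@(g-s['tool_pos'])*1e3-[0,0,155]).round(1))
yt=M[:,1];ang=np.arctan2(yt[1],yt[0])
print('tool y yaw',ang,'target y yaw',p[2]+np.pi/2, 'az deg (about tool z, down)',[np.degrees(-(p[2]+k*np.pi/2-ang)) for k in(1,3,-1)], 'q6',s['q'][5])
```

```text
[ 0.5629 -0.2962  0.0063] [1.59 0.67]
[ 0.5413 -0.3522  0.0321] [1.09 0.49]
[ 0.4956 -0.3386  0.0138] [0.29 0.14]
[ 0.4822 -0.3103  0.0217] [0.53 0.25]
[ 0.4941 -0.2735  0.0072] [0.09 0.04]
w [ 0.525  -0.3109  2.7911  0.01  ] 1.33
t [ 0.527  -0.3095  2.8484  0.01  ] 0.56
wt [ 5.2490e-01 -3.1040e-01  2.8012e+00  1.9000e-03] 1.09
shift tool mm [ 64.  -33.3 213.6]
tool y yaw -1.1521939031348114 target y yaw 4.371969349596699 az deg (about tool z, down) [np.float64(-316.5112397227763), np.float64(-496.5112397227763), np.float64(-136.51123972277628)] q6 0.4590002220125872
```

```bash
python3 -m jog '[{"dx":32.5,"dy":-16.5,"dz":0,"ax":0,"ay":0,"az":0},{"dx":32.5,"dy":-16.5,"dz":0,"ax":0,"ay":0,"az":0},{"dx":0,"dy":0,"dz":15,"ax":0,"ay":0,"az":7.1},{"dx":0,"dy":0,"dz":15,"ax":0,"ay":0,"az":7.1},{"dx":0,"dy":0,"dz":15,"ax":0,"ay":0,"az":7.1},{"dx":0,"dy":0,"dz":15,"ax":0,"ay":0,"az":7.1},{"dx":0,"dy":0,"dz":15,"ax":0,"ay":0,"az":7},{"dx":0,"dy":0,"dz":15,"ax":0,"ay":0,"az":7},{"dx":0,"dy":0,"dz":0,"ax":0,"ay":0,"az":0},{"dx":0,"dy":0,"dz":0,"ax":0,"ay":0,"az":0},{"dx":0,"dy":0,"dz":0,"ax":0,"ay":0,"az":0}]'
python3 - <<'E'
from h import *
snap('wrist','w3')
a=cv2.imread('pics/w3.png');cv2.imwrite('pics/w3c.png',cv2.resize(a[80:340,150:490],(780,596)))
s=bot.read_state();M=R.from_rotvec(s['tcp_rot']).as_matrix();p=s['tool_pos'];print(M.round(3),s['q'].round(3))
g=p+M[:,2]*.155; print('grasp',g, 'proj of lug axis at z .06,.036,.01 under the grasp point',[proj('w3',[g[0],g[1],z]).round(1).tolist() for z in(.06,.036,.01)])
E
```

```text
time: 2.35
tool_pos: [0.5263, -0.3107, 0.3155]
tcp_rot: [3.101, -0.5, 0.001]
wrist_force: [-0.2, -0.1, 0.1]
width: 0.997
grip_force: 0.0
[[ 0.949 -0.314  0.002]
 [-0.314 -0.949 -0.001]
 [ 0.002  0.001 -1.   ]] [-0.574  0.214  1.836 -0.     1.091  1.317]
grasp [ 0.52679724 -0.31082384  0.16102071] proj of lug axis at z .06,.036,.01 under the grasp point [[320.2, 204.9], [320.2, 196.5], [320.2, 188.8]]
```

View pics/w3c.png

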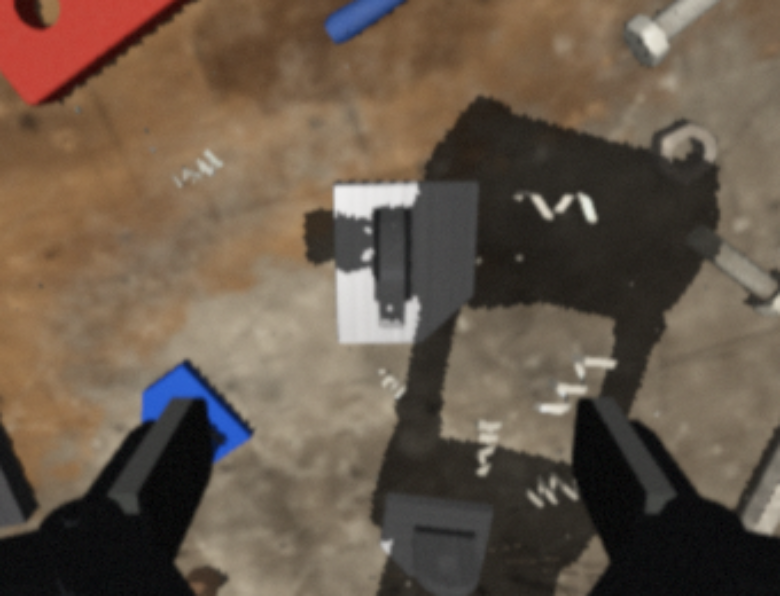

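The bracket now sits square in the wrist view. Its foot spans crop x 334–478 and y 183–343, the lug is centred at about x = 393, and the cut is at lower right around (445,325).

Run:
```python
from h import *
s=bot.read_state();M=R.from_rotvec(s['tcp_rot']).as_matrix();g=s['tool_pos']+M[:,2]*.155
px=lambda u,v:(150+u*340/780,80+v*260/596)
for n,(u,v),z in (('-x-y',(333,183),.01),('-x+y',(478,182),.01),('+x-y',(340,343),.01),('cutx',(414,343),.01),('cuty',(472,303),.01),('lugL foot',(377,325),.01),('lugtop',(393,255),.06)):
    X=onz('w3',*px(u,v),z); d=M.T@(X-[g[0],g[1],z])*1e3; print(n,'bracket-frame mm rel grasp',(-d[0]).round(1),d[1].round(1))
```

```text
-x-y bracket-frame mm rel grasp -30.3 -25.1
-x+y bracket-frame mm rel grasp -30.7 38.3
+x-y bracket-frame mm rel grasp 46.3 -24.0
cutx bracket-frame mm rel grasp 46.3 11.2
cuty bracket-frame mm rel grasp 26.0 38.0
lugL foot bracket-frame mm rel grasp 37.0 -6.3
lugtop bracket-frame mm rel grasp -12.3 0.9
```

```bash
python3 -m jog '[{"dx":-2,"dy":0.7,"dz":20,"ax":0,"ay":0,"az":0},{"dx":0,"dy":0,"dz":25,"ax":0,"ay":0,"az":0},{"dx":0,"dy":0,"dz":25,"ax":0,"ay":0,"az":0},{"dx":0,"dy":0,"dz":25,"ax":0,"ay":0,"az":0},{"dx":0,"dy":0,"dz":20,"ax":0,"ay":0,"az":0},{"dx":0,"dy":0,"dz":10,"ax":0,"ay":0,"az":0},{"dx":0,"dy":0,"dz":0,"ax":0,"ay":0,"az":0},{"dx":0,"dy":0,"dz":0,"ax":0,"ay":0,"az":0}]' && python3 -m jog '[{"dx":0,"dy":0,"dz":0,"ax":0,"ay":0,"az":0},{"dx":0,"dy":0,"dz":0,"ax":0,"ay":0,"az":0},{"dx":0,"dy":0,"dz":0,"ax":0,"ay":0,"az":0},{"dx":0,"dy":0,"dz":0,"ax":0,"ay":0,"az":0},{"dx":0,"dy":0,"dz":0,"ax":0,"ay":0,"az":0},{"dx":0,"dy":0,"dz":0,"ax":0,"ay":0,"az":0},{"dx":0,"dy":0,"dz":0,"ax":0,"ay":0,"az":0},{"dx":0,"dy":0,"dz":0,"ax":0,"ay":0,"az":0},{"dx":0,"dy":0,"dz":0,"ax":0,"ay":0,"az":0},{"dx":0,"dy":0,"dz":0,"ax":0,"ay":0,"az":0},{"dx":0,"dy":0,"dz":0,"ax":0,"ay":0,"az":0},{"dx":0,"dy":0,"dz":0,"ax":0,"ay":0,"az":0}]' 0 60
python3 - <<'E'
from h import *
print(bot.read_state()['torque'])
# jig from top crop
p=lambda u,v:(190+u/3.6,125+v/3.6)
c=[onz('top0',*p(*q),.012) for q in ((83,42),(332,72),(282,386),(22,348))]
print(np.round(c,4)); C=np.mean(c,0); d=[c[0]-c[3],c[1]-c[2]]; e=[c[0]-c[1],c[3]-c[2]]
print('centre',C.round(4),[np.arctan2(x[1],x[0]).round(3) for x in d],[(np.arctan2(x[1],x[0])-np.pi/2).round(3) for x in e],[np.linalg.norm(x).round(4) for x in d+e])
print('pin',onz('top0',*p(101,146),.038))
E
```

```text
time: 3.07
tool_pos: [0.5247, -0.3101, 0.1904]
tcp_rot: [3.101, -0.502, 0.001]
wrist_force: [0.2, -0.3, -0.2]
width: 0.997
grip_force: 0.0
time: 4.07
tool_pos: [0.5244, -0.3099, 0.1901]
tcp_rot: [3.101, -0.502, 0.001]
wrist_force: [-1.7, -0.2, 5.1]
width: 0.108
grip_force: 59.5
[ 0.01987824  0.1973488  -0.00063738]
[[ 0.7166  0.0829  0.012 ]
 [ 0.6946 -0.1142  0.012 ]
 [ 0.4488 -0.0859  0.012 ]
 [ 0.4741  0.1127  0.012 ]]
centre [ 0.5835 -0.0011  0.012 ] [np.float64(-0.122), np.float64(-0.115)] [np.float64(-0.111), np.float64(-0.127)] [np.float64(0.2444), np.float64(0.2474), np.float64(0.1984), np.float64(0.2003)]
pin [0.62558207 0.0549884  0.038     ]
```

The grip is good: 59.5 N with the fingers stopped on the lug. From the top view the jig is centred at (0.5835, −0.001) with yaw about −0.12. Next I lift, carry to a spot in front of the corner and turn −191°.

```bash
python3 -m jog '[{"dx":0,"dy":0,"dz":-12,"ax":0,"ay":0,"az":0},{"dx":0,"dy":0,"dz":-24,"ax":0,"ay":0,"az":0},{"dx":0,"dy":0,"dz":-24,"ax":0,"ay":0,"az":0},{"dx":0,"dy":0,"dz":-20,"ax":0,"ay":0,"az":0},{"dx":0,"dy":0,"dz":-20,"ax":0,"ay":0,"az":0},{"dx":-4,"dy":-14.5,"dz":0,"ax":0,"ay":0,"az":0},{"dx":-8,"dy":-29,"dz":0,"ax":0,"ay":0,"az":0},{"dx":-8,"dy":-29,"dz":0,"ax":0,"ay":0,"az":0},{"dx":-8,"dy":-29,"dz":0,"ax":0,"ay":0,"az":0},{"dx":-8,"dy":-29,"dz":0,"ax":0,"ay":0,"az":0},{"dx":-8,"dy":-29,"dz":0,"ax":0,"ay":0,"az":0},{"dx":-8,"dy":-29,"dz":0,"ax":0,"ay":0,"az":0},{"dx":-8,"dy":-29,"dz":0,"ax":0,"ay":0,"az":0},{"dx":-8,"dy":-29,"dz":0,"ax":0,"ay":0,"az":0},{"dx":-8,"dy":-29,"dz":0,"ax":0,"ay":0,"az":0},{"dx":-5,"dy":-14.5,"dz":0,"ax":0,"ay":0,"az":-4},{"dx":0,"dy":0,"dz":0,"ax":0,"ay":0,"az":-7},{"dx":0,"dy":0,"dz":0,"ax":0,"ay":0,"az":-7},{"dx":0,"dy":0,"dz":0,"ax":0,"ay":0,"az":-7},{"dx":0,"dy":0,"dz":0,"ax":0,"ay":0,"az":-7}]' - 80
python3 -m jog '[{"dx":0,"dy":0,"dz":0,"ax":0,"ay":0,"az":-7},{"dx":0,"dy":0,"dz":0,"ax":0,"ay":0,"az":-7},{"dx":0,"dy":0,"dz":0,"ax":0,"ay":0,"az":-7},{"dx":0,"dy":0,"dz":0,"ax":0,"ay":0,"az":-7},{"dx":0,"dy":0,"dz":0,"ax":0,"ay":0,"az":-7},{"dx":0,"dy":0,"dz":0,"ax":0,"ay":0,"az":-7},{"dx":0,"dy":0,"dz":0,"ax":0,"ay":0,"az":-7},{"dx":0,"dy":0,"dz":0,"ax":0,"ay":0,"az":-7},{"dx":0,"dy":0,"dz":0,"ax":0,"ay":0,"az":-7},{"dx":0,"dy":0,"dz":0,"ax":0,"ay":0,"az":-7},{"dx":0,"dy":0,"dz":0,"ax":0,"ay":0,"az":-7},{"dx":0,"dy":0,"dz":0,"ax":0,"ay":0,"az":-7},{"dx":0,"dy":0,"dz":0,"ax":0,"ay":0,"az":-7},{"dx":0,"dy":0,"dz":0,"ax":0,"ay":0,"az":-7},{"dx":0,"dy":0,"dz":0,"ax":0,"ay":0,"az":-7},{"dx":0,"dy":0,"dz":0,"ax":0,"ay":0,"az":-7},{"dx":0,"dy":0,"dz":0,"ax":0,"ay":0,"az":-7},{"dx":0,"dy":0,"dz":0,"ax":0,"ay":0,"az":-7},{"dx":0,"dy":0,"dz":0,"ax":0,"ay":0,"az":-7},{"dx":0,"dy":0,"dz":0,"ax":0,"ay":0,"az":-7}]'
python3 -m jog '[{"dx":0,"dy":0,"dz":0,"ax":0,"ay":0,"az":-7},{"dx":0,"dy":0,"dz":0,"ax":0,"ay":0,"az":-7},{"dx":0,"dy":0,"dz":0,"ax":0,"ay":0,"az":-5.4},{"dx":0,"dy":0,"dz":0,"ax":0,"ay":0,"az":0},{"dx":0,"dy":0,"dz":0,"ax":0,"ay":0,"az":0},{"dx":0,"dy":0,"dz":0,"ax":0,"ay":0,"az":0}]'
python3 - <<'E'
from h import *
snap('wrist','w4');snap('top','top4')
s=bot.read_state();M=R.from_rotvec(s['tcp_rot']).as_matrix();print(M.round(4),s['q'].round(3),s['wrist_force'],s['torque'])
a=cv2.imread('pics/w4.png');b=cv2.imread('pics/top4.png')[125:245,180:300]
cv2.imwrite('pics/w4c.png',np.hstack([cv2.resize(a[:,100:540],(440,400)),cv2.resize(b,(360,400)[::1],interpolation=cv2.INTER_CUBIC)]))
E
```

```text
time: 5.73
tool_pos: [0.5375, -0.0078, 0.2876]
tcp_rot: [-3.117, -0.382, 0.006]
wrist_force: [0.1, -0.2, -4.6]
width: 0.108
grip_force: 78.7
time: 7.4
tool_pos: [0.5375, -0.0082, 0.2876]
tcp_rot: [-0.707, -3.057, 0.0]
wrist_force: [0.2, 0.4, -4.6]
width: 0.106
grip_force: 78.7
time: 7.9
tool_pos: [0.5383, -0.0086, 0.2887]
tcp_rot: [-0.195, -3.134, -0.0]
wrist_force: [0.2, -0.6, -4.3]
width: 0.103
grip_force: 78.7
[[-9.924e-01  1.233e-01 -9.000e-04]
 [ 1.233e-01  9.924e-01  1.000e-04]
 [ 9.000e-04  0.000e+00 -1.000e+00]] [-0.063  0.11   2.011  0.     1.022 -1.51 ] [ 1.11489788  0.18195422 -4.37870537] [-0.00339197 -0.02662287 -0.03017114]
```

View pics/w4c.png

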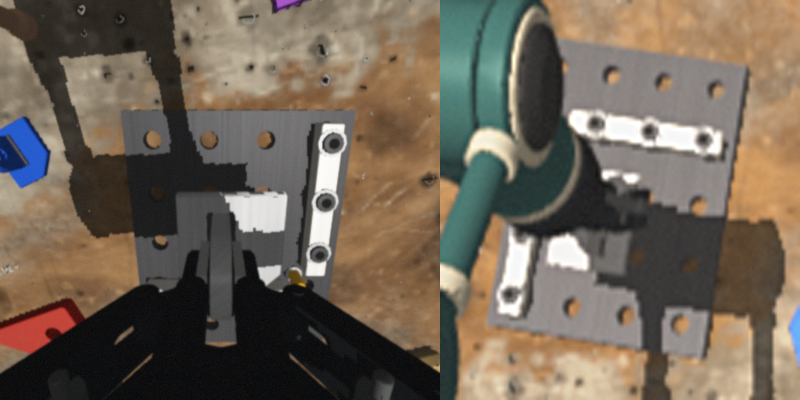

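The wrist view shows the held bracket with its cut corner at lower right, facing the yellow pin at about (295,275). The left fence's inner top edge runs from (313,123) to (304,275), and the plate's near edge from (123,110) to (355,110). The orientation is right.

Run:
```python
from h import *
s=bot.read_state();M=R.from_rotvec(s['tcp_rot']).as_matrix()
a,b=onz('w4',223,110,.012),onz('w4',455,110,.012)
f1,f2=onz('w4',413,123,.032),onz('w4',404,275,.032)
yj=np.arctan2(*(b-a)[1::-1])-np.pi/2; print('plate near corners',a.round(4),b.round(4),np.linalg.norm(a-b),'yaw',yj,'fence yaw',np.arctan2(*(f2-f1)[1::-1]),'tool',np.arctan2(-M[1,0],-M[0,0]))
# jig origin from near edge & fence
Rj=np.array([[np.cos(yj),-np.sin(yj)],[np.sin(yj),np.cos(yj)]])
n=(a+b)[:2]/2; print('jig origin from near edge',n+Rj@[.125,0])
for f in (f1,f2): print('fence face y rel. to near-edge mid',(Rj.T@(f[:2]-n)), 'expect .066')
print('pin top',onz('w4',395,272,.038)[:2], 'jig',Rj.T@(onz('w4',395,272,.038)[:2]-n)-[.125,0])
# bracket foot corners height from tool: foot top
z=s['tool_pos'][2]-.155-.026
for q in ((277,192),(387,192)):
    X=onz('w4',*q,z); d=M.T@(X-s['tool_pos'])*1e3; print('foot in tool',d.round(1), 'jig',(Rj.T@(X[:2]-n)-[.125,0]).round(4))
print('bracket origin est world',(s['tool_pos'])[:2],'foot z',z-.01)
```

```text
plate near corners [ 0.4467 -0.0803  0.012 ] [0.4713 0.1153 0.012 ] 0.1971580095196604 yaw -0.1249090587220254 fence yaw -0.08067248446949553 tool -0.12362405119448264
jig origin from near edge [0.58302579 0.00191647]
fence face y rel. to near-edge mid [0.00969843 0.05759127] expect .066
fence face y rel. to near-edge mid [0.1490548  0.06375994] expect .066
pin top [0.60638552 0.05246099] jig [0.01688067 0.05306099]
foot in tool [ 38.3 -24.2 181. ] jig [-0.0811 -0.0403]
foot in tool [ 38.2  38.4 181. ] jig [-0.0811  0.0222]
bracket origin est world [ 0.53869003 -0.00876556] foot z 0.09820570227904775
```

```bash
python3 -m jog '[{"dx":0,"dy":0,"dz":15,"ax":0,"ay":0,"az":0},{"dx":0,"dy":0,"dz":20,"ax":0,"ay":0,"az":0},{"dx":0,"dy":0,"dz":20,"ax":0,"ay":0,"az":0},{"dx":0,"dy":0,"dz":15,"ax":0,"ay":0,"az":0},{"dx":0,"dy":0,"dz":8,"ax":0,"ay":0,"az":0},{"dx":0,"dy":0,"dz":2,"ax":0,"ay":0,"az":0},{"dx":0,"dy":0,"dz":0,"ax":0,"ay":0,"az":0},{"dx":0,"dy":0,"dz":0,"ax":0,"ay":0,"az":0}]'
for i in 1 2 3; do python3 -m jog '[{"dx":0,"dy":0,"dz":1,"ax":0,"ay":0,"az":0},{"dx":0,"dy":0,"dz":0,"ax":0,"ay":0,"az":0},{"dx":0,"dy":0,"dz":0,"ax":0,"ay":0,"az":0}]' | grep -E 'pos|force'; done
```

```text
time: 8.67
tool_pos: [0.5397, -0.009, 0.2106]
tcp_rot: [0.192, 3.134, 0.0]
wrist_force: [0.2, 0.2, -4.7]
width: 0.106
grip_force: 78.7
tool_pos: [0.5395, -0.009, 0.2096]
wrist_force: [0.6, -0.4, -4.7]
grip_force: 78.7
tool_pos: [0.539, -0.009, 0.2078]
wrist_force: [-0.0, -0.5, -4.1]
grip_force: 78.7
tool_pos: [0.5389, -0.009, 0.2065]
wrist_force: [-0.6, 0.0, -3.5]
grip_force: 78.7
```

```bash
for i in 1 2 3; do python3 -m jog '[{"dx":0,"dy":0,"dz":1,"ax":0,"ay":0,"az":0},{"dx":0,"dy":0,"dz":0,"ax":0,"ay":0,"az":0},{"dx":0,"dy":0,"dz":0,"ax":0,"ay":0,"az":0}]' | grep -E 'pos|wrist_force'; done
```

```text
tool_pos: [0.539, -0.009, 0.2055]
wrist_force: [0.4, -0.5, -5.1]
tool_pos: [0.5389, -0.009, 0.2046]
wrist_force: [-0.3, 0.8, -3.7]
tool_pos: [0.539, -0.009, 0.2036]
wrist_force: [0.9, -0.4, -4.5]
```

```bash
for i in 1 2 ; do python3 -m jog '[{"dx":0,"dy":0,"dz":0.7,"ax":0,"ay":0,"az":0},{"dx":0,"dy":0,"dz":0,"ax":0,"ay":0,"az":0},{"dx":0,"dy":0,"dz":0,"ax":0,"ay":0,"az":0}]' | grep -E 'pos|wrist_force'; done
```

```text
tool_pos: [0.539, -0.009, 0.2029]
wrist_force: [0.1, 0.6, -4.3]
tool_pos: [0.539, -0.009, 0.2022]
wrist_force: [0.4, -0.4, -4.3]
```

```bash
for i in 1 2 3; do python3 -m jog '[{"dx":0,"dy":0,"dz":0.5,"ax":0,"ay":0,"az":0},{"dx":0,"dy":0,"dz":0,"ax":0,"ay":0,"az":0},{"dx":0,"dy":0,"dz":0,"ax":0,"ay":0,"az":0}]' | grep -E 'pos|wrist_force'; python3 -c "
from h import *
print(bot.read_state()['torque'].round(2))"; done
```

```text
tool_pos: [0.5392, -0.009, 0.2021]
wrist_force: [1.1, -0.2, -2.1]
[-0.07  0.13 -0.05]
tool_pos: [0.5395, -0.009, 0.2021]
wrist_force: [-1.9, -0.8, 5.2]
[-0.01  0.4   0.01]
tool_pos: [0.5397, -0.009, 0.2021]
wrist_force: [-1.6, -0.1, 7.8]
[-0.01  0.55  0.05]
```

Contact is at z = 0.2021, which matches the foot being flat. Now I slide toward the corner.

```bash
python3 -m jog '[{"dx":-3,"dy":3,"dz":-0.3,"ax":0,"ay":0,"az":0},{"dx":-5,"dy":5,"dz":0,"ax":0,"ay":0,"az":0},{"dx":-5,"dy":5,"dz":0,"ax":0,"ay":0,"az":0},{"dx":-5,"dy":5,"dz":0,"ax":0,"ay":0,"az":0},{"dx":-5,"dy":5,"dz":0,"ax":0,"ay":0,"az":0},{"dx":-3,"dy":3,"dz":0,"ax":0,"ay":0,"az":0},{"dx":-2,"dy":2,"dz":0,"ax":0,"ay":0,"az":0},{"dx":0,"dy":0,"dz":0,"ax":0,"ay":0,"az":0},{"dx":0,"dy":0,"dz":0,"ax":0,"ay":0,"az":0}]'
python3 -c "
from h import *
s=bot.read_state();print(s['torque'].round(2)); M=R.from_rotvec(s['tcp_rot']).as_matrix(); print(M[:2,0].round(4),(M.T@s['wrist_force']).round(1))
c,n=np.cos(-.122),np.sin(-.122);d=s['tool_pos'][:2]-[.5833,.0004];print('jig xy mm',np.round([1e3*(c*d[0]+n*d[1]),1e3*(-n*d[0]+c*d[1])],1),'seat -3 28')"
```

```text
time: 12.17
tool_pos: [0.5714, 0.0156, 0.2022]
tcp_rot: [0.192, 3.133, 0.001]
wrist_force: [0.9, 0.8, 4.8]
width: 0.107
grip_force: 80.1
[0.05 0.09 0.06]
[-0.9925  0.1219] [-0.8  0.9 -4.8]
jig xy mm [-13.6  13.7] seat -3 28
```

```bash
cat > st.py <<'E'
from h import *
s=bot.read_state(); M=R.from_rotvec(s['tcp_rot']).as_matrix();c,n=np.cos(-.122),np.sin(-.122);d=s['tool_pos'][:2]-[.5833,.0004]
print(round(s['time'],2),'jig xy',np.round([1e3*(c*d[0]+n*d[1]),1e3*(-n*d[0]+c*d[1])],1),'z',s['tool_pos'][2].round(4),'Ftool',(M.T@s['wrist_force']).round(1),'T',(M.T@s['torque']).round(2),'yaw',np.arctan2(-M[1,0],-M[0,0]).round(4),'grip',s['grip_force'].round(0))
E
python3 -m jog '[{"dx":0,"dy":2,"dz":0,"ax":0,"ay":0,"az":0},{"dx":0,"dy":2,"dz":0,"ax":0,"ay":0,"az":0},{"dx":0,"dy":2,"dz":0,"ax":0,"ay":0,"az":0},{"dx":0,"dy":1,"dz":0,"ax":0,"ay":0,"az":0},{"dx":0,"dy":1,"dz":0,"ax":0,"ay":0,"az":0}]' >/dev/null; python3 st.py
for i in 1 2 3; do python3 -m jog '[{"dx":0,"dy":0.5,"dz":0,"ax":0,"ay":0,"az":0},{"dx":0,"dy":0.5,"dz":0,"ax":0,"ay":0,"az":0},{"dx":0,"dy":0,"dz":0,"ax":0,"ay":0,"az":0}]' >/dev/null; python3 st.py; done
```

```text
Traceback (most recent call last):
  File "st.py", line 3, in <module>
    print(round(s['time'],2),'jig xy',np.round([1e3*(c*d[0]+n*d[1]),1e3*(-n*d[0]+c*d[1])],1),'z',s['tool_pos'][2].round(4),'Ftool',(M.T@s['wrist_force']).round(1),'T',(M.T@s['torque']).round(2),'yaw',np.arctan2(-M[1,0],-M[0,0]).round(4),'grip',s['grip_force'].round(0))
                                                                                                                                                                                                                                                    ^^^^^^^^^^^^^^^^^^^^^
AttributeError: 'float' object has no attribute 'round'
Traceback (most recent call last):
  File "st.py", line 3, in <module>
    print(round(s['time'],2),'jig xy',np.round([1e3*(c*d[0]+n*d[1]),1e3*(-n*d[0]+c*d[1])],1),'z',s['tool_pos'][2].round(4),'Ftool',(M.T@s['wrist_force']).round(1),'T',(M.T@s['torque']).round(2),'yaw',np.arctan2(-M[1,0],-M[0,0]).round(4),'grip',s['grip_force'].round(0))
                                                                                                
[... 851 characters left out ...]
loat' object has no attribute 'round'
Traceback (most recent call last):
  File "st.py", line 3, in <module>
    print(round(s['time'],2),'jig xy',np.round([1e3*(c*d[0]+n*d[1]),1e3*(-n*d[0]+c*d[1])],1),'z',s['tool_pos'][2].round(4),'Ftool',(M.T@s['wrist_force']).round(1),'T',(M.T@s['torque']).round(2),'yaw',np.arctan2(-M[1,0],-M[0,0]).round(4),'grip',s['grip_force'].round(0))
                                                                                                                                                                                                                                                    ^^^^^^^^^^^^^^^^^^^^^
AttributeError: 'float' object has no attribute 'round'
```

```bash
sed -i "s/s\['grip_force'\].round(0)/round(s['grip_force'])/" st.py; python3 st.py
python3 -m jog '[{"dx":0,"dy":0.5,"dz":0,"ax":0,"ay":0,"az":0},{"dx":0,"dy":0.5,"dz":0,"ax":0,"ay":0,"az":0},{"dx":0,"dy":0,"dz":0,"ax":0,"ay":0,"az":0}]' >/dev/null; python3 st.py
```

```text
13.33 jig xy [-13.9  24.2] z 0.2021 Ftool [ 0.4 -1.6 -6. ] T [ 0.26  0.25 -0.02] yaw -0.1221 grip 80
13.58 jig xy [-13.9  25.1] z 0.2021 Ftool [-0.6 -2.3 -6.3] T [0.29 0.21 0.01] yaw -0.1221 grip 80
```

```bash
for i in 1 2 3; do python3 -m jog '[{"dx":0,"dy":0.5,"dz":0,"ax":0,"ay":0,"az":0},{"dx":0,"dy":0.5,"dz":0,"ax":0,"ay":0,"az":0},{"dx":0,"dy":0,"dz":0,"ax":0,"ay":0,"az":0}]' >/dev/null; python3 st.py; done
```

```text
13.83 jig xy [-13.9  26.1] z 0.2021 Ftool [-0.  -2.  -6.2] T [ 0.32  0.25 -0.04] yaw -0.1222 grip 80
14.08 jig xy [-13.9  27.2] z 0.2021 Ftool [-0.5 -1.9 -6.1] T [ 0.22  0.23 -0.02] yaw -0.122 grip 80
14.33 jig xy [-13.9  28.2] z 0.2021 Ftool [-0.1 -1.1 -6. ] T [ 0.32  0.25 -0.02] yaw -0.122 grip 80
```

```bash
for i in 1 2 3; do python3 -m jog '[{"dx":0,"dy":0.5,"dz":0,"ax":0,"ay":0,"az":0},{"dx":0,"dy":0.5,"dz":0,"ax":0,"ay":0,"az":0},{"dx":0,"dy":0,"dz":0,"ax":0,"ay":0,"az":0}]' >/dev/null; python3 st.py; done
```

```text
14.58 jig xy [-13.9  28.6] z 0.2021 Ftool [-0.4 -5.2 -6.6] T [0.65 0.25 0.01] yaw -0.1217 grip 80
14.83 jig xy [-13.9  28.9] z 0.2022 Ftool [-0.9 -8.7 -7.2] T [1.21 0.21 0.03] yaw -0.1215 grip 80
15.08 jig xy [-13.9  29.2] z 0.2022 Ftool [  0.7 -12.3  -7.7] T [1.76 0.24 0.08] yaw -0.1211 grip 80
```

The left fence is reached at jig y of about 28.4. I'll ease off slightly and push along x.

```bash
python3 -m jog '[{"dx":0,"dy":-1.2,"dz":0,"ax":0,"ay":0,"az":0},{"dx":-1,"dy":0,"dz":0,"ax":0,"ay":0,"az":0},{"dx":-1,"dy":0,"dz":0,"ax":0,"ay":0,"az":0},{"dx":-1,"dy":0,"dz":0,"ax":0,"ay":0,"az":0},{"dx":-1,"dy":0,"dz":0,"ax":0,"ay":0,"az":0},{"dx":-1,"dy":0,"dz":0,"ax":0,"ay":0,"az":0},{"dx":0,"dy":0,"dz":0,"ax":0,"ay":0,"az":0}]'>/dev/null; python3 st.py
for i in 1 2 3 4; do python3 -m jog '[{"dx":-0.5,"dy":0,"dz":0,"ax":0,"ay":0,"az":0},{"dx":-0.5,"dy":0,"dz":0,"ax":0,"ay":0,"az":0},{"dx":0,"dy":0,"dz":0,"ax":0,"ay":0,"az":0}]' >/dev/null; python3 st.py; done
```

```text
15.67 jig xy [-9.7 28.8] z 0.2021 Ftool [ 4.1 -8.2 -9.3] T [ 1.    0.62 -0.07] yaw -0.1216 grip 81
15.92 jig xy [-8.8 28.8] z 0.2021 Ftool [  3.7  -9.2 -11.3] T [ 0.98  0.71 -0.11] yaw -0.1216 grip 81
16.17 jig xy [-7.8 28.8] z 0.2022 Ftool [  3.3  -7.3 -11.2] T [ 1.    0.63 -0.04] yaw -0.1216 grip 81
16.42 jig xy [-6.8 28.7] z 0.2021 Ftool [  4.7  -8.  -11.2] T [ 1.    0.68 -0.12] yaw -0.1217 grip 81
16.67 jig xy [-5.8 28.8] z 0.2022 Ftool [  4.   -7.6 -10.2] T [ 0.92  0.69 -0.01] yaw -0.1216 grip 81
```

```bash
for i in 1 2 3 4; do python3 -m jog '[{"dx":-0.5,"dy":0,"dz":0,"ax":0,"ay":0,"az":0},{"dx":-0.5,"dy":0,"dz":0,"ax":0,"ay":0,"az":0},{"dx":0,"dy":0,"dz":0,"ax":0,"ay":0,"az":0}]' >/dev/null; python3 st.py; done
```

```text
16.92 jig xy [-4.8 28.8] z 0.2021 Ftool [  4.9  -8.4 -10.4] T [ 0.99  0.68 -0.05] yaw -0.1216 grip 81
17.17 jig xy [-3.8 28.8] z 0.2021 Ftool [  4.9  -7.  -10.7] T [ 1.04  0.69 -0.04] yaw -0.1216 grip 81
17.42 jig xy [-2.8 28.7] z 0.2022 Ftool [  5.  -8. -11.] T [ 1.05  0.68 -0.03] yaw -0.1217 grip 81
17.67 jig xy [-1.8 28.8] z 0.2021 Ftool [ 5.  -8.  -9.8] T [ 1.04  0.68 -0.02] yaw -0.1217 grip 81
```

```bash
for i in 1 2 3; do python3 -m jog '[{"dx":-0.5,"dy":0,"dz":0,"ax":0,"ay":0,"az":0},{"dx":-0.5,"dy":0,"dz":0,"ax":0,"ay":0,"az":0},{"dx":0,"dy":0,"dz":0,"ax":0,"ay":0,"az":0}]' >/dev/null; python3 st.py; done
```

```text
17.92 jig xy [-0.8 28.7] z 0.2022 Ftool [  4.   -8.4 -10.7] T [ 1.    0.69 -0.02] yaw -0.1217 grip 81
18.17 jig xy [ 0.2 28.8] z 0.2021 Ftool [  5.7  -7.7 -10.5] T [ 0.95  0.67 -0.02] yaw -0.1217 grip 81
18.42 jig xy [ 0.6 28.7] z 0.2022 Ftool [  7.8  -7.2 -13. ] T [1.04 1.03 0.04] yaw -0.1219 grip 81
```

```bash
for i in 1 2; do python3 -m jog '[{"dx":-0.5,"dy":0,"dz":0,"ax":0,"ay":0,"az":0},{"dx":-0.5,"dy":0,"dz":0,"ax":0,"ay":0,"az":0},{"dx":0,"dy":0,"dz":0,"ax":0,"ay":0,"az":0}]' >/dev/null; python3 st.py; done
python3 - <<'E'
from h import *
snap('wrist','w5');snap('scene','s5')
a=cv2.imread('pics/w5.png')[80:330,180:520];b=cv2.imread('pics/s5.png')[200:320,190:330]
cv2.imwrite('pics/w5c.png',np.hstack([cv2.resize(a,(530,400),interpolation=cv2.INTER_CUBIC),cv2.resize(b,(270,400),interpolation=cv2.INTER_CUBIC)]))
E
```

```text
18.67 jig xy [ 0.9 28.8] z 0.2022 Ftool [ 10.1  -7.1 -16.5] T [1.   1.37 0.03] yaw -0.1218 grip 82
18.92 jig xy [ 1.3 28.8] z 0.2022 Ftool [ 13.7  -7.3 -19.1] T [1.04 1.75 0.02] yaw -0.1218 grip 82
```

View pics/w5c.png

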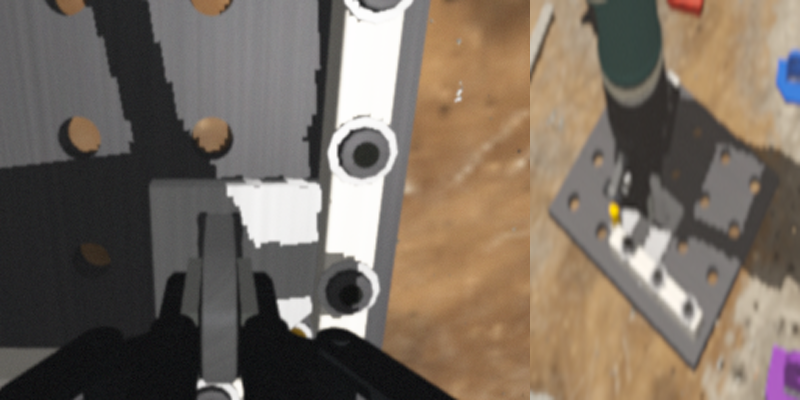

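The bracket's +y edge lies along the left fence at crop x of about 320. The cut corner is at the pin, near (300,335), and the far fence is just past the lug. After letting it settle and checking the forces, I'll hand it in.

```bash
python3 -m jog '[{"dx":0,"dy":0.4,"dz":0,"ax":0,"ay":0,"az":0},{"dx":0,"dy":0,"dz":0,"ax":0,"ay":0,"az":0},{"dx":0,"dy":0,"dz":0,"ax":0,"ay":0,"az":0},{"dx":0,"dy":0,"dz":0,"ax":0,"ay":0,"az":0},{"dx":0,"dy":0,"dz":0,"ax":0,"ay":0,"az":0},{"dx":0,"dy":0,"dz":0,"ax":0,"ay":0,"az":0}]' >/dev/null; python3 st.py; python3 -c "
from workcell import bot
print(bot.finish_job())"; python3 st.py
```

```text
19.52 jig xy [ 1.3 28.9] z 0.2022 Ftool [ 13.8  -9.  -18.9] T [1.17 1.84 0.06] yaw -0.1217 grip 82
the job is handed in; nothing more can be done
None
the job is handed in; nothing more can be done
```

I handed the job in at about 19.5 s: by the arm's force and pose readings the bracket is flat on the plate, cut corner at the pin, pressed against both fences (wrist force about 14 N towards the far one and 9 N towards the left, part of it friction) and gripped at 82 N; the hand-in returned no verdict.

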